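Book in a specimen delivery

ROBOT

A 6-joint arm with a two-finger parallel gripper is mounted at the origin on the work surface. World frame = base frame: x ahead of the robot, y to its left, z up, the work surface at z = 0. Lengths are in mm, angles in rad, forces in N, time in s.
With the tool pointing down it reaches from about 325 to 875 mm from the base axis. Payload 4.4 kg.
Tool frame: the origin (TCP) lies midway between the tips of the shut fingers; the grasp point (between the pads) lies manip.tcp_to_grasp behind it (manip.tcp_to_grasp is the distance from the TCP to the grasp point, in mm); z points along the fingers, y is the line along which they close (so a half turn about z gives the same grasp; the last joint's range is limited). The gripper opens to 85 mm and grips with 20 to 120 N. Pads are 22 mm wide; open, the fingers measure 114 mm over their backs; the gripper's body (76 mm by 85 mm) begins 54 mm behind the grasp point. The pads swing forward as they close: fully open they stand 13 mm farther back than shut.
Start: joints at [1.137, 0.207, 1.542, -0, 1.393, -0.15], TCP at [160.461, 552.159, 207.382] pointing down, gripper open.
Joint ranges: [-2.73, 2.73], [-0.86, 2.22], [0.23, 2.46], [-1.11, 4.25], [0.08, 2.63], [-2.82, 2.82]. Speed limits (rad/s): [2.79, 2.79, 3.14, 3.14, 3.14, 3.14].

INTERFACE

Orientations are given as [roll, pitch, yaw] about the fixed x, y, z axes, in that order (R = Rz(yaw) Ry(pitch) Rx(roll)).
In Python, from workcell import manip, optics, sign_off, finder gives the robot as it stands.
- The arm moves only by the shell command python3 -m jog 'ROWS' [OPENING] [FORCE]. ROWS is JSON, a list of rows, each a list of 4 numbers: the shift along the tool's x, y, z in mm, then the turn about the tool's z in rad. In form: [[dx, dy, dz, yaw], ...]. A call has 1 to 10 rows; each row shifts and turns the commanded pose from where the row before left it, along the tool's axes as they then stand; what a row does not reach is not made up. A row lasts 1/10 s, in which the tool goes at most 50 mm and 8.59 degrees, less where a joint would pass 70% of its speed; a pose out of reach is approached as far as the arm can. A call with a gripper value outside its range is refused whole. OPENING is the opening, from -1 (shut) to 1 (fully open), set as the call begins (- or left out, the last holds). The fingers move at their own pace and stop on an object; FORCE is the grip in N (left out, the last holds). Time passes only in rows, so rows that do not move let the fingers close. It gives the time, the measured TCP pose, the force, the opening and the grip force at its end, in the units of the state.
- manip.observe(): the state, without advancing time (a new reading comes with each control period).
- optics.capture(name): name is "side" or "top" or "wrist"; returns a dict with "image" (480x640x3 uint8, red, green, blue), "fovy" (degrees; the focal length in pixels is half the picture's height over the tangent of half this angle, whatever the lens; pixels are square), "cx", "cy" (the principal point, pixels), "dist_coeffs" ([k1, k2, p1, p2, k3] as OpenCV has them; the pictures are not rectified), "rvec" (rotation vector, rad) and "tvec" (3), from world to camera coordinates, as OpenCV has them; the wrist camera has in their place "mount" (4x4, takes a point from camera to tool coordinates, whose origin is the TCP and whose axes are the flange's). Camera axes: x right, y down, z forward; pixel columns grow to the right and rows downward; lengths in mm; the calibration is good to about 2 mm. A picture is of the moment at which its call begins: read the wrist's pose just before it. There is no depth.
- sign_off(): hands the job in; it is judged then, once.
Trained networks look in the newest picture that a camera, given by its name, has taken for a name from the list of things; names that differ only in an ending like _2 or _b are one class to them, and where a whole thing is asked for, a point or a joint stands for the part that bears it (a point fixed in the world has none). Each returns a list of dicts, best first, with "score" (0 to 1); they miss things now and then, are a little off and sometimes report something else, mostly with a low value. They report only what shows in the picture. A call takes as long as a camera call. They do not tell look-alikes from the thing itself.
- finder.recognise(camera, thing): "point" ([x, y, z] in mm, in world coordinates, good to about 4 mm: the middle of the surface that is visible of it).
- finder.masks_of(camera, thing): "region" (480x640 bool, what is visible of it).
The state is a dict: "clock": time; "joints": joint angles; "dq": joint speeds; "tau": joint torques, N m; "ee_pos": TCP position; "tool_rot": TCP orientation; "wrist_force": force on the tool from outside, world axes, zero at the start; "torque": the same for the moment, N m; "opening": finger opening in mm; "gripper_force": force on a finger pad.
Only numpy, scipy, OpenCV 4.12 (cv2) and the standard library are available. Lean on these libraries where they do the work, as an engineer would, in place of code of your own. Each camera call takes 0.05 s, during which the arm holds its last target. There are 200 camera calls.

TASK

Put the delivery away. Pull the drawer of the little wooden unit fully open, lay every glass slide that is on top of the unit flat, face up and side by side inside the drawer, holding it by its edges only and never touching the white ruled face, and then shut the drawer completely with the slides in it. Also sort all the tubes on the mat, before or after, so that each lies in the bin of its cap's colour; leave the mug, bottle and stapler where they are.

Things in the scene. Friction and masses are not known exactly. Their poses are not given: they have to be found in the camera images.
- unit: fixed low wooden drawer unit, 210 (x) by 240 (y) by 70 mm high, one drawer whose front faces its own -x. Origin at the centre of its underside
- unit_drawer0 (a joint): drawer travel in m: 0 = fully shut, grows as the drawer comes out along the unit's -x, stops at 0.142. Light friction (1 N, damping 4 N s/m), stays where left; may start up to 0.03 open
- unit_drawer0_handle (a point): centre of the drawer's handle: a level steel bar, 11 mm thick, 115 mm long along the unit's y, 35 mm in front of the drawer front (29 mm of clear space between bar and front), 39 mm above the table. Its two stems join it 49 mm to either side of the centre. Moves with the drawer; axes parallel to the unit's
- drawer_floor (a point): centre of the drawer's inner floor, 22 mm above the table; moves with the drawer; axes parallel to the unit's. The inner floor runs x from -82 to +82 mm, y from -99 to +99 mm; the side walls rise 26 mm above it, the drawer front 35 mm. With the drawer fully out, the part from x = -82 to +50 mm is open to the sky, the rest is under the unit's top
- bin_red: fixed open red plastic bin, outside 138 (x) by 190 (y) by 45 mm high, walls and floor 4 mm. Origin at the centre of its underside
- bin_blue: the same bin in blue. Red and blue bin stand one behind the other in either order
- mat: fixed flat grey delivery mat, 220 (x) by 240 (y) by 4 mm, on which the tubes lie at the start, their axes roughly along its y, caps either way, 68 mm apart in x and 116 mm apart in y. Origin at the centre of its underside
- tube_red1: sample tube lying on its side, may be absent: 92 mm long; red square cap (24 mm long, 34 by 34 mm) at its +x end, white round barrel of 29 mm diameter from x = -38 to +22 mm, white square foot (8 mm long, 34 by 34 mm) at its -x end. Origin on its axis, midway along; x points to the cap. It may come to lie on any of its four flat sides. About 40 g
- tube_red2: sample tube lying on its side, may be absent: 92 mm long; red square cap (24 mm long, 34 by 34 mm) at its +x end, white round barrel of 29 mm diameter from x = -38 to +22 mm, white square foot (8 mm long, 34 by 34 mm) at its -x end. Origin on its axis, midway along; x points to the cap. It may come to lie on any of its four flat sides. About 40 g
- tube_red3: sample tube lying on its side, may be absent: 92 mm long; red square cap (24 mm long, 34 by 34 mm) at its +x end, white round barrel of 29 mm diameter from x = -38 to +22 mm, white square foot (8 mm long, 34 by 34 mm) at its -x end. Origin on its axis, midway along; x points to the cap. It may come to lie on any of its four flat sides. About 40 g
- tube_blue1: sample tube lying on its side, may be absent: 92 mm long; blue square cap (24 mm long, 34 by 34 mm) at its +x end, white round barrel of 29 mm diameter from x = -38 to +22 mm, white square foot (8 mm long, 34 by 34 mm) at its -x end. Origin on its axis, midway along; x points to the cap. It may come to lie on any of its four flat sides. About 40 g
- tube_blue2: sample tube lying on its side, may be absent: 92 mm long; blue square cap (24 mm long, 34 by 34 mm) at its +x end, white round barrel of 29 mm diameter from x = -38 to +22 mm, white square foot (8 mm long, 34 by 34 mm) at its -x end. Origin on its axis, midway along; x points to the cap. It may come to lie on any of its four flat sides. About 40 g
- tube_blue3: sample tube lying on its side, may be absent: 92 mm long; blue square cap (24 mm long, 34 by 34 mm) at its +x end, white round barrel of 29 mm diameter from x = -38 to +22 mm, white square foot (8 mm long, 34 by 34 mm) at its -x end. Origin on its axis, midway along; x points to the cap. It may come to lie on any of its four flat sides. About 40 g
- slide1: a thick glass counting slide lying flat, may be absent: 80 (x) by 44 (y) by 6 mm, pale blue-green with a white ruled field on its upper face. Origin at the centre of its underside, z up out of the face. At the start it lies on top of the drawer unit (top 70 mm high). Its four 6 mm high edges may be touched, its face may not. 45 g
- slide1_face: the face of slide1 that must not be touched: the white ruled field, 50 by 26 mm, standing 1.5 mm above the glass, so its top is 7.5 mm above the slide's underside. Same origin and axes as slide1
- slide2: a thick glass counting slide lying flat, may be absent: 80 (x) by 44 (y) by 6 mm, pale blue-green with a white ruled field on its upper face. Origin at the centre of its underside, z up out of the face. At the start it lies on top of the drawer unit (top 70 mm high). Its four 6 mm high edges may be touched, its face may not. 45 g
- slide2_face: the face of slide2 that must not be touched: the white ruled field, 50 by 26 mm, standing 1.5 mm above the glass, so its top is 7.5 mm above the slide's underside. Same origin and axes as slide2
- mug: bystander: blue mug, 80 mm across, 95 mm high, handle at +y; origin at the centre of its underside
- sanitiser: bystander: white bottle, 64 mm across, 110 mm high; origin at the centre of its underside
- stapler: bystander: black and grey stapler, 140 by 36 by 41 mm high; origin at the centre of its underside
Mind the look-alikes: they are no part of the job. Leave any purple or yellow look-alike of the slide2 alone.

How it is judged:
By the outcome, as a careful person would: the job done as asked, in the order asked, and still so for the second after the job is handed in, with the robot touching nothing.
Of tube_red1, tube_red2, tube_red3, tube_blue1, tube_blue2, tube_blue3 only 4 to 5 are there at a start; the rules pass over those that are not, and their reading is None.
Of slide1, slide2 only 1 to 2 are there at a start; the rules pass over those that are not, and their reading is None.
At some moment in a run one of tube_red1, tube_red2, tube_red3, tube_blue1, tube_blue2, tube_blue3 may be knocked a few centimetres aside while the robot is not near it.
It also fails if it takes over 210 s, if anything falls off the work surface, if the arm or the gripper's body presses on something with over 40 N, if the wrist force passes 120 N, or if a joint passes its speed limit or range.

## Working session

There is one attempt and no reset: what is moved stays moved. The work goes in short steps, Python scripts to look and compute and a shell command to move; the robot and the scene stay as the last step left them, time stands still between calls to the robot, and variables do not carry over. Pictures are saved under pics/ and viewed, at most 14 in all, crops included, and the job is handed in when it is done.

```bash
ls; mkdir -p pics
python3 - <<'E'
from workcell import manip, optics, finder
import cv2
s=manip.observe(); print({k:s[k] for k in('clock','ee_pos','tool_rot','opening')}, manip.tcp_to_grasp)
for n in('top','side'):
    c=optics.capture(n); cv2.imwrite(f'pics/{n}0.png',c['image'][:,:,::-1]); print(n,c['fovy'],c['rvec'],c['tvec'],c['dist_coeffs'])
    for t in ['unit','unit_drawer0_handle','bin_red','bin_blue','mat','tube_red1','tube_blue1','slide1','slide1_face','mug','sanitiser','stapler']:
        r=finder.recognise(n,t); print(n,t,[(round(d['score'],2),[int(round(v)) for v in d['point']]) for d in r[:5]])
E
```

```text
pics
{'clock': 0.0, 'ee_pos': array([160.10139433, 551.39275658, 206.18603977]), 'tool_rot': array([-3.13924492e+00, -3.36800868e-04,  2.85881811e+00]), 'opening': 85.4483545125597} 18.700000000000003
top 50.566259134680536 [ 2.20179167 -2.18364419  0.07934131] [-132.5308239   547.72322586 1180.59530752] [-0.13308502  0.          0.          0.          0.        ]
top unit [(0.78, [720, -6, 72])]
top unit_drawer0_handle [(0.7, [470, 260, 3]), (0.67, [604, -8, 45]), (0.47, [556, -504, 40])]
top bin_red [(0.88, [632, 270, 4]), (0.47, [667, 59, 76])]
top bin_blue [(0.8, [470, 258, 5])]
top mat [(0.9, [530, -296, 4]), (0.19, [456, -349, 38])]
top tube_red1 [(0.74, [591, -358, 33]), (0.6, [633, 268, 8]), (0.52, [744, -197, 76]), (0.22, [668, 59, 78]), (0.21, [458, -239, 32])]
top tube_blue1 [(0.82, [526, -239, 36]), (0.73, [459, -239, 33]), (0.72, [600, -5, 37])]
top slide1 [(0.78, [344, -91, 7]), (0.69, [669, 54, 78]), (0.67, [661, -66, 79]), (0.61, [730, -378, 7]), (0.49, [532, -294, 4])]
top slide1_face [(0.6, [670, 58, 77])]
top mug [(0.95, [771, 239, 46])]
top sanitiser [(0.65, [745
[... 250 characters left out ...]
]), (0.44, [597, -19, 43])]
side unit_drawer0_handle [(0.63, [474, 269, 10]), (0.62, [597, -18, 42])]
side bin_red [(0.9, [630, 280, 19])]
side bin_blue [(0.88, [472, 271, 7]), (0.27, [656, -69, 74])]
side mat [(0.84, [522, -323, 6]), (0.59, [702, -50, 67])]
side tube_red1 [(0.78, [456, -360, 34]), (0.72, [588, -364, 32])]
side tube_blue1 [(0.97, [454, -252, 36]), (0.88, [526, -247, 34]), (0.52, [704, -51, 66])]
side slide1 [(0.94, [729, -383, 9]), (0.86, [659, -66, 76]), (0.8, [346, -89, 4]), (0.59, [665, 50, 74])]
side slide1_face [(0.74, [665, 54, 76])]
side mug [(0.92, [757, 203, 70]), (0.26, [597, -16, 41])]
side sanitiser [(0.64, [749, -214, 65])]
side stapler [(0.59, [563, -518, 45])]
```

View pics/top0.png

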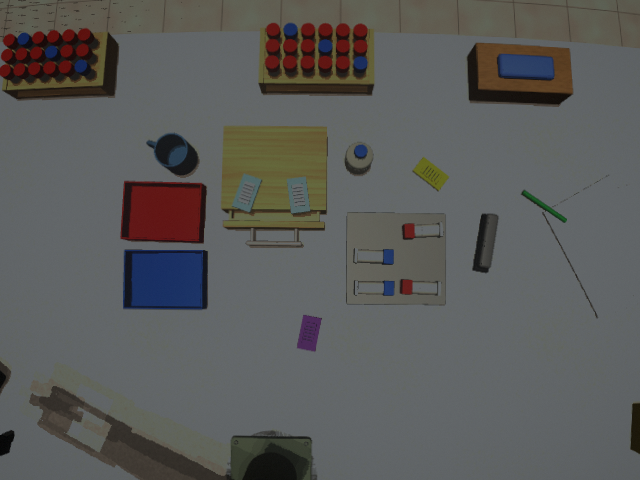

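View pics/side0.png

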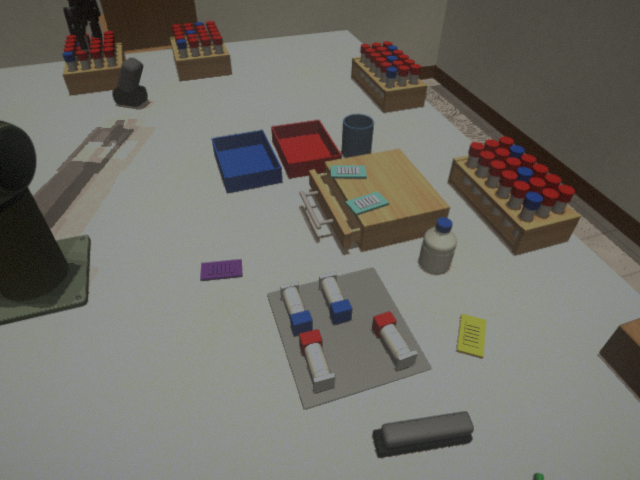

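The top view shows two teal slides on the unit at px (247,192) and (299,195). The look-alikes, purple (309,333) and yellow (430,174), lie on the table. There are four tubes: blue at (374,256) and (374,288), red at (422,230) and (420,288). The red bin is behind the blue one. Next I measure precise poses.

```bash
cat > h.py <<'E'
import numpy as np, cv2
from scipy.spatial.transform import Rotation as Ro
from workcell import manip, optics, finder
def cap(n):
    s=manip.observe(); c=optics.capture(n)
    if n=='wrist':
        T=np.eye(4); T[:3,:3]=Ro.from_euler('xyz',s['tool_rot']).as_matrix(); T[:3,3]=s['ee_pos']
        M=np.linalg.inv(T@np.array(c['mount'])); c['R'],c['t']=M[:3,:3],M[:3,3]
    else: c['R']=cv2.Rodrigues(np.array(c['rvec'],float))[0]; c['t']=np.array(c['tvec'],float)
    f=240/np.tan(np.radians(c['fovy'])/2); c['K']=np.array([[f,0,c['cx']],[0,f,c['cy']],[0,0,1.]]); c['d']=np.array(c['dist_coeffs'],float)
    return c
def toplane(c,uv,z):
    p=cv2.undistortPoints(np.array(uv,float).reshape(-1,1,2),c['K'],c['d']).reshape(-1,2)
    r=np.c_[p,np.ones(len(p))]@c['R']; o=-c['R'].T@c['t']
    return (o+r*((z-o[2])/r[:,2])[:,None])[:,:2]
def px(c,P): return cv2.projectPoints(np.array(P,float).reshape(-1,1,3),cv2.Rodrigues(c['R'])[0],c['t'],c['K'],c['d'])[0].reshape(-1,2)
def rect(c,x0,x1,y0,y1,z,s=2):  # rectified view; up=+x, left=+y, s px/mm
    X,Y=np.meshgrid(np.arange(x1,x0,-1/s),np.arange(y1,y0,-1/s),indexing='ij')
    m=px(c,np.c_[X.ravel(),Y.ravel(),np.full(X.size,z)]).reshape(*X.shape,2).astype(np.float32)
    return cv2.remap(c['image'],m[...,0],m[...,1],cv2.INTER_LINEAR)
def bright(im): return np.clip(im.astype(float)*1.8,0,255).astype(np.uint8)
def blobs(c,lo,hi,z,amin=60):  # hsv range -> rectangles in the world plane z: centre, sizes, long-axis angle deg
    m=cv2.inRange(cv2.cvtColor(c['image'],cv2.COLOR_RGB2HSV),lo,hi)
    m=cv2.morphologyEx(m,cv2.MORPH_CLOSE,np.ones((5,5)))
    out=[]
    for k in cv2.findContours(m,cv2.RETR_EXTERNAL,cv2.CHAIN_APPROX_NONE)[0]:
        if cv2.contourArea(k)<amin: continue
        (a,b),(w,h),t=cv2.minAreaRect(toplane(c,k,z).astype(np.float32))
        if w<h: w,h,t=h,w,t+90
        out.append((round(a),round(b),round(w),round(h),round((t+90)%180-90,1)))
    return out
def go(x,y,z,yaw=None):  # remaining shift in the tool axes and turn about tool z
    s=manip.observe(); R=Ro.from_euler('xyz',s['tool_rot']).as_matrix()
    d=R.T@(np.array([x,y,z])-s['ee_pos']); yw=s['tool_rot'][2]
    print('shift now',d.round(1), end=' ')
    if yaw is not None:
        t=-(yaw-yw); t=(t+np.pi)%(2*np.pi)-np.pi
        R2=Ro.from_euler('xyz',[np.pi,0,yaw]).as_matrix(); print('turn',round(t,3),'shift after turn',(R2.T@(np.array([x,y,z])-s['ee_pos'])).round(1),end='')
    print()
E
python3 - <<'E'
from h import *
for n in('top','side'):
    c=cap(n)
    print(n,'teal',blobs(c,(80,60,50),(97,255,255),76))
    print('blue',blobs(c,(105,120,40),(125,255,255),34)); print('red',blobs(c,(0,150,60),(6,255,255),34))
    if n=='top':
        hs=cv2.cvtColor(c['image'],cv2.COLOR_RGB2HSV); print(hs[192,247],hs[186,247],hs[256,388],hs[231,408])
        cv2.imwrite('pics/r1.png',bright(rect(c,500,780,-140,140,44))[:,:,::-1])
E
```

```text
top teal [(666, 56, 76, 40, -20.4)]
blue [(454, -273, 30, 21, 0.2), (469, 257, 191, 137, -89.0), (526, -272, 33, 22, -5.1), (759, 230, 42, 26, -57.3), (777, -207, 27, 26, 0.1), (998, 493, 33, 32, 46.7), (997, -206, 34, 29, -0.1), (1002, -621, 145, 62, -89.9), (1040, 580, 35, 32, 46.9), (1040, -120, 34, 29, 0.6), (1083, 666, 32, 31, 85.3), (1083, -34, 32, 30, 1.1)]
red [(456, -315, 30, 21, 0.1), (587, -321, 32, 22, 4.5), (630, 266, 190, 137, 88.7), (1041, 603, 252, 119, -89.7), (1040, -98, 247, 119, -89.7)]
[100  17  90] [90  8 91] [111 176 103] [  1 179 101]
side teal [(661, -61, 79, 45, 7.4), (665, 55, 77, 43, -17.9)]
blue [(453, -270, 33, 23, -0.0), (527, -269, 33, 23, -1.0), (817, -128, 30, 27, 60.2), (1055, -123, 57, 35, 52.3), (1101, -29, 56, 33, 51.8), (1146, 68, 54, 34, 30.0), (469, 268, 188, 139, 89.9)]
red [(456, -312, 32, 23, -1.4), (589, -318, 32, 22, 3.8), (1098, -8, 288, 155, 90.0), (631, 250, 237, 138, 89.0), (1098, 734, 306, 142, -89.4), (64, 1194, 290, 173, -90.0), (465, 1197, 292, 175, -89.9)]
```

View pics/r1.png

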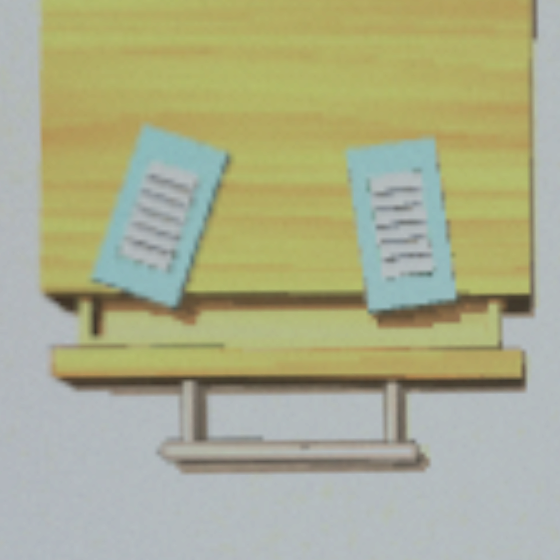

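Both slides on the unit are teal, as described: rectified px (160,215) and (400,225). The handle bar is at px (290,452), which is x≈554, y≈-5. Unit yaw is about -0.01. I'll open the drawer first.

```bash
python3 -c "
from h import *
go(554,-5,180,1.56)"; python3 -m jog '[[0,0,0,0.144],[0,0,0,0.144],[0,0,0,0.144],[0,0,0,0.144],[0,0,0,0.144],[0,0,0,0.144],[0,0,0,0.144],[0,0,0,0.144],[0,0,0,0.144],[0,0,0,0]]' 0 ; python3 -c "
from h import *
go(554,-5,180,1.56)"
```

```text
shift now [-533.4 -425.2   27.4] turn 1.299 shift after turn [-552.9  399.5   27.4]
clock: 2.4
ee_pos: [160.5, 552.2, 207.4]
tool_rot: [-3.142, -0.0, 1.563]
wrist_force: [0.3, -0.4, 0.7]
opening: 42.7
gripper_force: 0.0
shift now [-554.1  397.8   27.4] turn 0.003 shift after turn [-552.9  399.5   27.4]
```

```bash
python3 -m jog '[[-28,20,1.4,0],[-28,20,1.4,0],[-28,20,1.4,0],[-28,20,1.4,0],[-28,20,1.4,0],[-28,20,1.4,0],[-28,20,1.4,0],[-28,20,1.4,0],[-28,20,1.4,0],[-28,20,1.4,0]]' -0.25 >/dev/null;  python3 -m jog '[[-28,20,1.4,0],[-28,20,1.4,0],[-28,20,1.4,0],[-28,20,1.4,0],[-28,20,1.4,0],[-28,20,1.4,0],[-28,20,1.4,0],[-28,20,1.4,0],[-28,20,1.4,0],[0,0,0,0]]'
python3 - <<'E'
from h import *
go(554,-5,180,1.56)
c=cap('wrist'); cv2.imwrite('pics/w1.png',bright(c['image'])[:,:,::-1])
print('teal',blobs(c,(80,60,50),(97,255,255),76)); print(px(c,[[554,-5,44]]))
print([(round(d['score'],2),np.round(d['point'])) for d in finder.recognise('wrist','slide1')])
E
```

```text
clock: 4.4
ee_pos: [538.4, 13.6, 180.9]
tool_rot: [3.14, 0.002, 1.562]
wrist_force: [0.6, 0.2, 0.6]
opening: 31.9
gripper_force: 0.0
shift now [-18.5  15.8   0.9] turn 0.002 shift after turn [-18.5  15.8   0.9]
teal [(663, -61, 81, 46, 8.2), (667, 56, 81, 43, -18.7)]
[[337.42387422 240.22652742]]
[(0.97, array([663., -57.,  78.])), (0.67, array([341., -85.,   3.])), (0.63, array([667.,  56.,  74.]))]
```

View pics/w1.png

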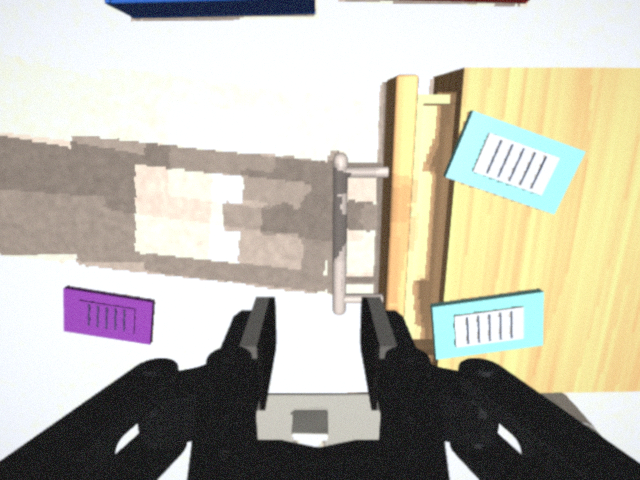

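```bash
python3 - <<'E'
from h import *
c=cap('wrist'); print(toplane(c,[[340,158],[339,312]],44))
E
python3 -m jog '[[-9,8,20,0],[-9,8,20,0],[0,0,20,0],[0,0,20,0],[0,0,15,0],[0,0,0,0],[0,0,0,0]]' -0.44;  python3 -c "
from h import *
go(554,-5,22,1.56)"
```

```text
[[552.98557876  60.50346579]
 [553.05749552 -62.2225217 ]]
clock: 5.25
ee_pos: [551.9, -0.3, 86.1]
tool_rot: [3.142, -0.0, 1.564]
wrist_force: [0.4, 0.5, 0.4]
opening: 23.8
gripper_force: 0.0
shift now [-4.6  2.1 64.1] turn 0.004 shift after turn [-4.6  2.1 64.1]
```

```bash
python3 -m jog '[[0,1,20,0],[0,0,20,0],[0,0,15,0],[0,0,10,0],[0,0,0,0]]' ; python3 -m jog '[[0,0,0,0],[0,0,0,0],[0,0,0,0],[0,0,0,0],[0,0,0,0]]' -1 40
```

```text
clock: 5.75
ee_pos: [552.1, -0.8, 19.7]
tool_rot: [-3.139, -0.0, 1.563]
wrist_force: [-0.0, 0.4, 0.1]
opening: 23.9
gripper_force: 0.0
clock: 6.25
ee_pos: [553.3, -1.1, 21.2]
tool_rot: [3.141, 0.0, 1.563]
wrist_force: [0.4, 0.4, -0.2]
opening: -0.3
gripper_force: 0.0
```

```bash
python3 -m jog '[[0,-10,0,0],[0,-15,0,0],[0,-15,0,0],[0,-15,0,0],[0,-15,0,0],[0,-15,0,0],[0,0,0,0],[0,0,0,0]]'
```

```text
clock: 7.05
ee_pos: [468.0, -0.3, 21.0]
tool_rot: [3.141, 0.0, 1.563]
wrist_force: [0.6, 0.6, 0.9]
opening: -0.3
gripper_force: 0.0
```

Run:
```python
from h import *
c=cap('top'); a=bright(rect(c,420,760,-140,140,44,1.6)); c2=cap('side'); b=bright(c2['image'][130:330,220:520]); b=cv2.resize(b,None,fx=1.15,fy=1.15)
a=np.vstack([np.pad(a,((0,0),(0,max(0,b.shape[1]-a.shape[1])),(0,0))),]); cv2.imwrite('pics/a2.png',a[:,:,::-1]); cv2.imwrite('pics/b2.png',cv2.resize(bright(c2['image'][130:330,220:520]),(800,533))[:,:,::-1])
```

```text
(no output)
```

View pics/b2.png

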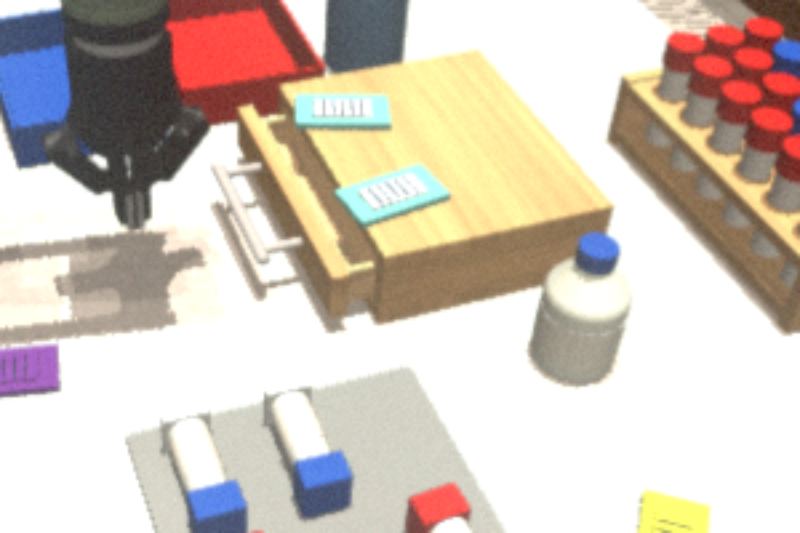

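Run:
```python
from h import *
c=cap('side'); f=lambda P:((px(c,P)-[220,130])*800/300).round()
print('tcp',f([[468,0,21],[468,0,40]])); print('bar ends',f([[553,57,39],[553,-62,39]]),'stems',f([[553,49,39],[590,49,39],[553,-52,39],[590,-52,39]]))
c=cap('top');print(px(c,[[553,57,44],[553,-62,44],[468,0,21]]))
```

```text
tcp [[135. 247.]
 [134. 230.]]
bar ends [[215. 169.]
 [259. 258.]] stems [[217. 174.]
 [259. 166.]
 [255. 249.]
 [300. 240.]]
[[246.66432204 243.31838191]
 [298.03451526 243.75129069]
 [271.69539465 280.34871916]]
```

View pics/a2.png

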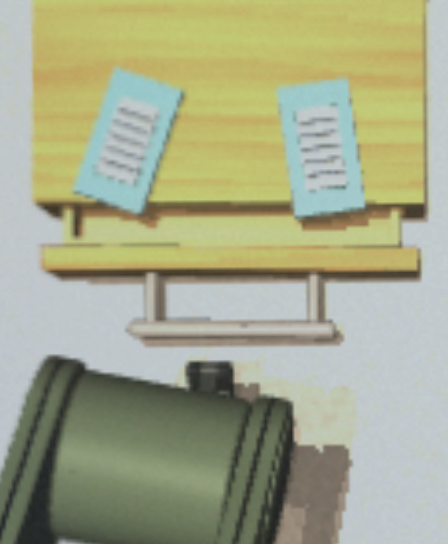

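```bash
python3 -m jog '[[0,0,8,0],[0,0,7,0],[0,0,0,0],[0,0,0,0]]'
python3 - <<'E'
from h import *
c=cap('wrist'); s=manip.observe(); R=Ro.from_euler('xyz',s['tool_rot']).as_matrix()
im=bright(c['image'])
for z,col in((0,(255,0,0)),(-27,(0,255,0))):
    p=px(c,[s['ee_pos']+R@[0,0,z]])[0]; print(z,p); cv2.circle(im,tuple(int(v) for v in p),3,col,-1)
c2=cap('side'); q=bright(c2['image'])
for z,col in((0,(255,0,0)),(-27,(0,255,0))):
    p=px(c2,[s['ee_pos']+R@[0,0,z]])[0]; print(z,p); cv2.circle(q,tuple(int(v) for v in p),1,col,-1)
q=cv2.resize(q[160:260,230:310],(384,480)); cv2.imwrite('pics/c3.png',np.hstack([im[:, 130:530],q])[:,:,::-1]); print(-c2['R'].T@c2['t'])
E
```

```text
clock: 7.65
ee_pos: [467.5, -0.2, 5.1]
tool_rot: [-3.14, -0.0, 1.563]
wrist_force: [0.1, 0.2, 0.0]
opening: 0.1
gripper_force: 0.0
0 [317.63340965 292.79097591]
-27 [317.59384389 322.63764053]
0 [271.10447196 228.26411099]
-27 [270.33168762 218.87650731]
[ 324.74728185 -727.07413041  666.57708424]
```

View pics/c3.png

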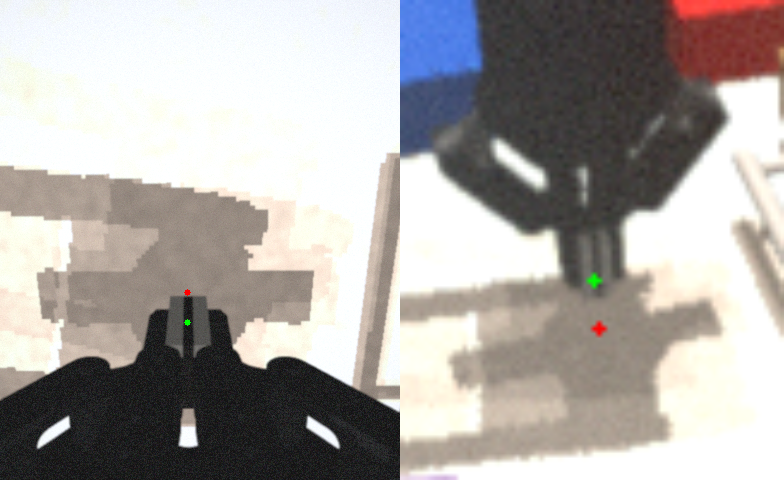

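```bash
python3 -m jog '[[0,0,1,0],[0,0,1,0],[0,0,1,0],[0,0,0,0]]' | egrep 'ee_pos|wrist'; python3 -m jog '[[0,0,1,0],[0,0,1,0],[0,0,0,0]]'| egrep 'ee_pos|wrist'; python3 -m jog '[[0,0,1,0],[0,0,0,0],[0,0,0,0]]'| egrep 'ee_pos|wrist'; python3 -m jog '[[0,0,1,0],[0,0,0,0],[0,0,0,0]]'| egrep 'ee_pos|wrist'
```

```text
ee_pos: [467.9, -0.3, 2.7]
wrist_force: [-0.4, -0.7, 0.0]
ee_pos: [467.9, -0.3, 0.6]
wrist_force: [-1.0, 0.0, 1.5]
ee_pos: [468.0, -0.3, -0.3]
wrist_force: [1.0, -0.4, -0.4]
ee_pos: [468.0, -0.3, -1.3]
wrist_force: [-0.6, 0.3, -0.1]
```

```bash
for i in 1; do python3 -m jog '[[0,0,1,0],[0,0,1,0],[0,0,1,0],[0,0,0,0]]' | egrep 'ee_pos|wrist'; python3 -m jog '[[0,0,1,0],[0,0,1,0],[0,0,1,0],[0,0,0,0]]'| egrep 'ee_pos|wrist'; python3 -m jog '[[0,0,1,0],[0,0,1,0],[0,0,1,0],[0,0,0,0]]'| egrep 'ee_pos|wrist';  done
```

```text
ee_pos: [467.9, -0.3, -4.4]
wrist_force: [0.0, -0.0, -0.1]
ee_pos: [467.9, -0.3, -7.4]
wrist_force: [1.1, 0.1, -0.2]
ee_pos: [467.9, -0.3, -10.4]
wrist_force: [-0.2, 0.4, 1.0]
```

```bash
python3 -m jog '[[0,0,1,0],[0,0,1,0],[0,0,1,0],[0,0,0,0]]' | egrep 'ee_pos|wrist'; python3 -m jog '[[0,0,1,0],[0,0,1,0],[0,0,0,0]]'| egrep 'ee_pos|wrist'; python3 -m jog '[[0,0,1,0],[0,0,1,0],[0,0,0,0]]'| egrep 'ee_pos|wrist'
```

```text
ee_pos: [467.9, -0.3, -13.4]
wrist_force: [0.2, -0.6, 0.7]
ee_pos: [467.9, -0.3, -15.4]
wrist_force: [0.2, -0.4, -0.2]
ee_pos: [467.9, -0.3, -17.4]
wrist_force: [0.6, -0.1, -0.6]
```

```bash
python3 -m jog '[[0,0,1,0],[0,0,1,0],[0,0,0,0]]' | egrep 'ee_pos|wrist'; python3 -m jog '[[0,0,1,0],[0,0,0,0]]'| egrep 'ee_pos|wrist'; python3 -m jog '[[0,0,1,0],[0,0,0,0]]'| egrep 'ee_pos|wrist'
```

```text
ee_pos: [467.9, -0.3, -19.4]
wrist_force: [0.2, -0.2, 0.1]
ee_pos: [468.0, -0.3, -20.3]
wrist_force: [-0.5, -0.3, -0.2]
ee_pos: [467.9, -0.3, -21.3]
wrist_force: [-1.2, -0.3, 0.0]
```

```bash
python3 -m jog '[[0,0,1,0],[0,0,0,0]]' | egrep 'ee_pos|wrist'; python3 -m jog '[[0,0,1,0],[0,0,0,0]]'| egrep 'ee_pos|wrist'; python3 -m jog '[[0,0,1,0],[0,0,0,0]]'| egrep 'ee_pos|wrist'; python3 -m jog '[[0,0,1,0],[0,0,0,0]]'| egrep 'ee_pos|wrist'
```

```text
ee_pos: [468.0, -0.3, -22.3]
wrist_force: [0.4, 0.3, -0.4]
ee_pos: [467.9, -0.3, -23.3]
wrist_force: [0.4, 0.6, -0.7]
ee_pos: [468.1, -0.3, -23.9]
wrist_force: [-0.6, 1.2, 4.8]
ee_pos: [468.2, -0.3, -23.9]
wrist_force: [-5.4, 0.1, 13.0]
```

Table contact comes at reported z = -23.5. So the true fingertip sits about 23.5 mm above the reported TCP z, and the fingers closed above the bar. I'll correct for that and retry.

```bash
python3 -m jog '[[0,0,-20,0],[0,0,-30,0],[0,0,-30,0],[0,17,0,0],[0,17,0,0],[0,17,0,0],[0,17,0,0],[0,17,0,0],[0,0,0,0],[0,0,0,0]]' -0.44; python3 -m jog '[[2,0,20,0],[2,0,20,0],[0,0,15,0],[0,0,0,0],[0,0,0,0]]'
```

```text
clock: 13.75
ee_pos: [552.4, -0.9, 54.3]
tool_rot: [-3.14, -0.0, 1.563]
wrist_force: [-0.5, 0.4, -0.3]
opening: 24.0
gripper_force: 0.0
clock: 14.25
ee_pos: [552.5, 3.0, -0.4]
tool_rot: [-3.141, -0.0, 1.563]
wrist_force: [-0.1, 0.3, 0.1]
opening: 23.7
gripper_force: 0.0
```

```bash
python3 -m jog '[[0,0,0,0],[0,0,0,0],[0,0,0,0],[0,0,0,0],[0,0,0,0]]' -1 40
```

```text
clock: 14.75
ee_pos: [554.1, 2.8, 0.8]
tool_rot: [3.14, 0.0, 1.563]
wrist_force: [-0.5, -0.0, 5.6]
opening: 9.4
gripper_force: 39.6
```

```bash
python3 -m jog '[[0,-8,0,0],[0,-15,0,0],[0,-15,0,0],[0,-15,0,0],[0,-15,0,0],[0,-15,0,0],[0,-10,0,0],[0,-5,0,0],[0,0,0,0],[0,0,0,0]]'; python3 -m jog '[[0,-5,0,0],[0,-5,0,0],[0,-5,0,0],[0,0,0,0],[0,0,0,0]]'
```

```text
clock: 15.75
ee_pos: [455.3, 3.1, 0.8]
tool_rot: [3.14, 0.001, 1.563]
wrist_force: [-0.5, -1.7, 8.9]
opening: 9.3
gripper_force: 40.7
clock: 16.25
ee_pos: [440.4, 3.1, 0.8]
tool_rot: [3.14, 0.002, 1.563]
wrist_force: [-1.8, -2.4, 9.2]
opening: 9.3
gripper_force: 40.9
```

```bash
python3 -m jog '[[0,-3,0,0],[0,-3,0,0],[0,-3,0,0],[0,0,0,0],[0,0,0,0]]'
```

```text
clock: 16.75
ee_pos: [439.1, 3.1, 1.0]
tool_rot: [3.124, 0.001, 1.561]
wrist_force: [18.6, -0.1, -14.9]
opening: 9.1
gripper_force: 39.2
```

```bash
python3 -m jog '[[0,4,0,0],[0,4,0,0],[0,0,0,0],[0,0,0,0]]'; python3 -m jog '[[0,0,0,0],[0,0,0,0],[0,0,0,0],[0,0,0,0]]' -0.44;  python3 -m jog '[[0,0,-20,0],[0,0,-30,0],[0,0,-40,0],[0,0,-40,0],[0,0,-40,0],[0,10,-20,0],[0,20,0,0],[0,25,0,0],[0,25,0,0],[0,0,0,0]]';  python3 - <<'E'
from h import *
w=cap('wrist'); print('teal w',blobs(w,(80,60,50),(97,255,255),76))
c=cap('side'); print('teal s',blobs(c,(80,60,50),(97,255,255),76))
a=bright(rect(w,420,740,-120,120,57,2))
print(-w['R'].T@w['t'])
cv2.imwrite('pics/d4.png',cv2.resize(a,None,fx=.9,fy=.9)[:,:,::-1])
E
```

```text
clock: 17.15
ee_pos: [440.3, 3.1, 0.8]
tool_rot: [3.139, 0.002, 1.563]
wrist_force: [1.0, -1.5, 7.6]
opening: 9.3
gripper_force: 41.5
clock: 17.55
ee_pos: [438.0, 4.2, -0.8]
tool_rot: [-3.14, -0.0, 1.563]
wrist_force: [0.2, 0.0, 0.7]
opening: 23.7
gripper_force: 0.0
clock: 18.55
ee_pos: [521.1, 3.1, 189.5]
tool_rot: [3.141, -0.0, 1.563]
wrist_force: [0.1, -0.3, 0.3]
opening: 23.9
gripper_force: 0.0
teal w [(663, -61, 81, 46, 7.9), (667, 56, 81, 43, -18.7)]
teal s [(661, -61, 79, 45, 8.3), (665, 55, 77, 43, -17.9)]
[521.93190105  78.38130858 356.55495924]
```

View pics/d4.png

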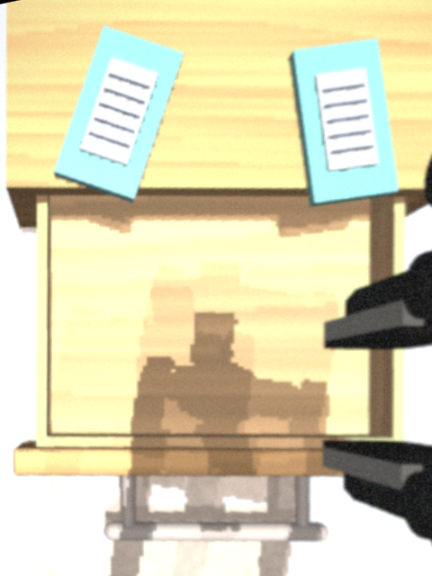

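The drawer is fully open: the front is at rectified px row 460, and the slides are at (120,112) and (345,122). Now slide A at (662,-61), long axis 8°.

```bash
python3 -m jog '[[0,0,0,0.142],[0,0,0,0.142],[0,0,0,0.142],[0,0,0,0.142],[0,0,0,0.142],[0,0,0,0.142],[0,0,0,0.142],[0,0,0,0.142],[0,0,0,0.142],[0,0,0,0.142]]' 0.26; python3 -c "
from h import *
go(662,-61,80,.14)"
```

```text
clock: 19.65
ee_pos: [517.5, 3.5, 189.4]
tool_rot: [-3.141, 0.002, 0.137]
wrist_force: [0.0, -0.9, 0.2]
opening: 53.8
gripper_force: 0.0
shift now [134.5  83.6 109.1] turn -0.003 shift after turn [134.1  84.  109.4]
```

```bash
python3 -m jog '[[27,17,5,0],[27,17,5,0],[27,17,5,0],[27,17,5,0],[26,16,5,0],[0,0,25,0],[0,0,25,0],[0,0,20,0],[0,0,0,0],[0,0,0,0]]'
python3 - <<'E'
from h import *
go(662,-61,60,.14)
c=cap('wrist'); print('teal w',blobs(c,(80,60,50),(97,255,255),76))
s=manip.observe(); R=Ro.from_euler('xyz',s['tool_rot']).as_matrix(); im=bright(c['image'])
for y in(-27,0,27):
    p=px(c,[s['ee_pos']+R@[0,y,-28]])[0]; cv2.circle(im,tuple(int(v) for v in p),3,(255,0,0),-1)
for P in px(c,[[662,-61,76],[666,56,76]]): cv2.circle(im,tuple(int(v) for v in P),3,(0,255,0),-1)
cv2.imwrite('pics/e5.png',im[:,:,::-1])
E
```

```text
clock: 20.65
ee_pos: [662.6, -60.6, 94.6]
tool_rot: [-3.141, 0.002, 0.143]
wrist_force: [0.1, 0.3, 0.6]
opening: 54.2
gripper_force: 0.0
shift now [-0.6  0.3 34.6] turn 0.003 shift after turn [-0.7  0.3 34.6]
teal w [(664, -62, 80, 43, 8.1), (668, 55, 82, 45, -18.8)]
```

View pics/e5.png

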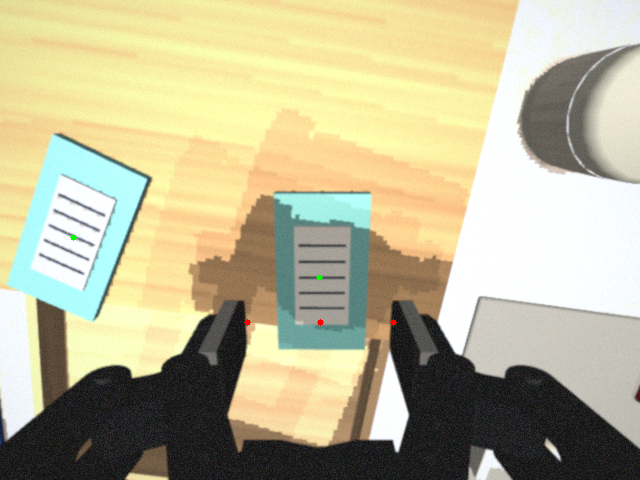

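Slide A is teal, at px (322,270), centred between the fingers and parallel to them. Descending.

```bash
python3 -m jog '[[1,0,15,0],[0,0,15,0],[0,0,10,0],[0,0,6,0],[0,0,0,0],[0,0,0,0]]' | egrep 'ee_pos|wrist';python3 -m jog '[[0,0,1,0],[0,0,1,0],[0,0,0,0]]' | egrep 'ee_pos|wrist';python3 -m jog '[[0,0,1,0],[0,0,0,0],[0,0,0,0]]' | egrep 'ee_pos|wrist'
```

```text
ee_pos: [664.7, -60.6, 48.6]
wrist_force: [-0.3, -0.9, -0.3]
ee_pos: [664.9, -60.7, 47.1]
wrist_force: [-0.3, 0.2, 0.4]
ee_pos: [664.6, -60.7, 45.8]
wrist_force: [-1.3, -0.2, 0.6]
```

```bash
python3 -m jog '[[0,0,1,0],[0,0,0,0],[0,0,0,0]]' | egrep 'ee_pos|wrist';python3 -m jog '[[0,0,1,0],[0,0,0,0],[0,0,0,0]]' | egrep 'ee_pos|wrist'
```

```text
ee_pos: [664.6, -60.7, 44.7]
wrist_force: [0.1, 0.7, 0.2]
ee_pos: [664.6, -60.7, 43.7]
wrist_force: [-0.5, -0.6, -0.5]
```

```bash
python3 -m jog '[[0,0,1,0],[0,0,0,0],[0,0,0,0]]' | egrep 'ee_pos|wrist';python3 -m jog '[[0,0,1,0],[0,0,0,0],[0,0,0,0]]' | egrep 'ee_pos|wrist'
```

```text
ee_pos: [664.6, -60.6, 42.7]
wrist_force: [0.5, 0.8, 0.2]
ee_pos: [664.8, -60.7, 42.5]
wrist_force: [-1.0, 0.3, 4.4]
```

```bash
python3 -m jog '[[0,0,1,0],[0,0,0,0],[0,0,0,0]]' | egrep 'ee_pos|wrist'
```

```text
ee_pos: [664.8, -60.7, 42.4]
wrist_force: [-4.5, 1.1, 9.8]
```

```bash
python3 -m jog '[[0,0,-3.5,0],[0,0,0,0]]' | egrep 'ee_pos|wrist'; python3 -m jog '[[0,0,0,0],[0,0,0,0],[0,0,0,0],[0,0,0,0],[0,0,0,0],[0,0,0,0]]' -1 30
```

```text
ee_pos: [665.1, -60.7, 44.5]
wrist_force: [-0.3, 0.4, -0.5]
clock: 24.2
ee_pos: [665.1, -60.8, 44.4]
tool_rot: [3.141, -0.001, 0.143]
wrist_force: [1.5, 0.0, 2.1]
opening: 43.0
gripper_force: 31.9
```

```bash
python3 -m jog '[[0,0,-10,0],[0,0,-15,0],[0,0,-15,0],[0,0,0,0.147],[0,0,0,0],[0,0,0,0]]'
python3 - <<'E'
from h import *
go(559,-48,84.5,0)
c=cap('wrist'); print('teal w',blobs(c,(80,60,50),(97,255,255),116))
E
```

```text
clock: 24.8
ee_pos: [664.7, -60.6, 85.1]
tool_rot: [3.141, -0.001, -0.001]
wrist_force: [-1.0, -0.2, -1.7]
opening: 42.8
gripper_force: 30.6
shift now [-105.8  -12.5    0.5] turn -0.001 shift after turn [-105.7  -12.6    0.6]
teal w [(663, -60, 81, 44, -0.2), (684, 29, 63, 35, -18.8)]
```

```bash
python3 -m jog '[[-15,-3,0,0],[-25,-3,0,0],[-25,-3,0,0],[-25,-3,0,0],[-15,-1,0,0],[0,0,20,0],[0,0,20,0],[0,0,20,0],[0,0,20,0],[0,0,0,0]]' | egrep 'ee_pos|wrist'; python3 -m jog '[[0,0,2,0],[0,0,2,0],[0,0,0,0],[0,0,0,0]]' | egrep 'ee_pos|wrist|opening'
```

```text
ee_pos: [556.2, -46.4, 1.1]
wrist_force: [-1.2, 0.3, -0.1]
ee_pos: [560.5, -47.4, 1.2]
wrist_force: [0.3, 0.1, -0.4]
opening: 42.7
```

```bash
python3 -m jog '[[0,0,1,0],[0,0,1,0],[0,0,0,0]]' | egrep 'ee_pos|wrist|opening'; python3 -m jog '[[0,0,1,0],[0,0,0,0]]' | egrep 'ee_pos|wrist|opening'
```

```text
ee_pos: [559.6, -47.2, -1.8]
wrist_force: [0.4, -0.6, -0.1]
opening: 42.9
ee_pos: [559.5, -47.2, -2.9]
wrist_force: [-0.0, -0.8, -0.5]
opening: 43.0
```

```bash
python3 -m jog '[[0,0,1,0],[0,0,0,0]]' | egrep 'ee_pos|wrist|opening'; python3 -m jog '[[0,0,1,0],[0,0,0,0]]' | egrep 'ee_pos|wrist|opening'
```

```text
ee_pos: [559.9, -47.3, -3.6]
wrist_force: [0.4, -0.1, 0.3]
opening: 42.9
ee_pos: [560.8, -47.3, -3.7]
wrist_force: [-0.9, 1.1, 4.8]
opening: 43.1
```

```bash
python3 -m jog '[[0,0,0,0],[0,0,0,0],[0,0,0,0]]' 0.26 | egrep 'opening|wrist'; python3 -m jog '[[0,0,-20,0],[0,0,-30,0],[0,0,-30,0],[0,0,-40,0],[0,0,0,0.108],[0,0,0,0.108],[0,0,0,0.108],[0,0,0,0],[0,0,0,0]]'
python3 - <<'E'
from h import *
go(667,56,94,-.325)
c=cap('wrist'); print('teal w76',blobs(c,(80,60,50),(97,255,255),76)); print('teal w28',blobs(c,(80,60,50),(97,255,255),28))
c=cap('side'); print('teal s76',blobs(c,(80,60,50),(97,255,255),76)); print('teal s28',blobs(c,(80,60,50),(97,255,255),28))
E
```

```text
wrist_force: [0.3, 0.5, -1.3]
opening: 53.7
clock: 28.35
ee_pos: [559.5, -47.2, 115.0]
tool_rot: [3.142, 0.001, -0.326]
wrist_force: [-0.5, -0.6, -0.5]
opening: 53.7
gripper_force: 0.0
shift now [  68.8 -132.2   20.9] turn -0.001 shift after turn [  68.9 -132.1   21. ]
teal w76 [(573, -51, 64, 35, -0.3), (668, 56, 80, 47, -18.8)]
teal w28 [(559, -47, 79, 43, -0.3), (676, 85, 98, 58, -18.8)]
teal s76 [(523, -98, 39, 37, -87.9), (665, 55, 78, 43, -17.9)]
teal s28 [(539, -47, 42, 40, -87.9), (693, 119, 84, 47, -17.9)]
```

```bash
python3 -m jog '[[13,-26,0,0],[14,-26,0,0],[14,-26,0,0],[14,-27,0,0],[14,-27,0,0],[0,0,10,0],[0,0,10,0],[0,0,0,0],[0,0,0,0]]'|egrep 'ee_pos|tool'
python3 - <<'E'
from h import *
go(667,56,46,-.325)
c=cap('wrist'); print('teal w76',blobs(c,(80,60,50),(97,255,255),76))
r=[(round(d['score'],2),d['region'].sum()) for d in finder.masks_of('wrist','slide1')]; print(r)
s=manip.observe(); R=Ro.from_euler('xyz',s['tool_rot']).as_matrix(); im=bright(c['image'])
for y in(-27,0,27):
    p=px(c,[s['ee_pos']+R@[0,y,-28]])[0]; cv2.circle(im,tuple(int(v) for v in p),3,(255,0,0),-1)
cv2.imwrite('pics/f6.png',im[150:,100:540,::-1])
E
```

```text
ee_pos: [666.1, 54.7, 94.1]
tool_rot: [3.141, 0.003, -0.329]
shift now [ 0.5 -1.6 48.1] turn -0.004 shift after turn [ 0.4 -1.6 48.1]
teal w76 [(597, -30, 64, 35, -0.3), (668, 56, 80, 44, -18.9)]
[(0.88, np.int64(14721)), (0.84, np.int64(6311))]
```

View pics/f6.png

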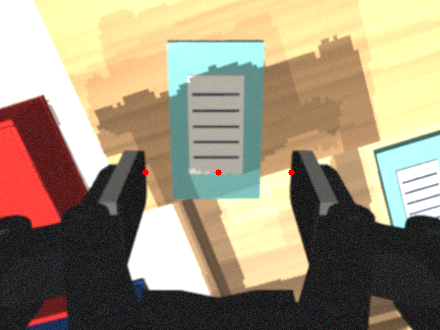

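```bash
python3 -m jog '[[1,-1,15,0],[0,0,15,0],[0,0,12,0],[0,0,4,0],[0,0,3,0],[0,0,0,0],[0,0,0,0],[0,0,0,0]]'|egrep 'ee_pos|tool|wrist'; python3 -c "
from h import *
go(667.5,56,44.4,-.325)"
```

```text
ee_pos: [669.5, 56.1, 47.1]
tool_rot: [-3.141, -0.001, -0.328]
wrist_force: [-0.3, -0.5, -0.6]
shift now [-1.9  0.8  2.7] turn -0.003 shift after turn [-1.9  0.8  2.7]
```

```bash
python3 -m jog '[[-1,0,1.5,0],[0,0,1.2,0],[0,0,0,0],[0,0,0,0]]'|egrep 'ee_pos|tool|wrist'; python3 -m jog '[[0,0,0,0],[0,0,0,0],[0,0,0,0],[0,0,0,0],[0,0,0,0],[0,0,0,0]]' -1 30
```

```text
ee_pos: [667.8, 56.5, 43.5]
tool_rot: [3.142, 0.0, -0.328]
wrist_force: [0.3, -0.6, -0.7]
clock: 31.25
ee_pos: [668.7, 56.4, 44.4]
tool_rot: [-3.141, -0.002, -0.328]
wrist_force: [0.6, 0.2, 5.3]
opening: 42.9
gripper_force: 32.8
```

```bash
python3 -m jog '[[0,0,-10,0],[0,0,-15,0],[0,0,-15,0],[0,0,0,-0.108],[0,0,0,-0.108],[0,0,0,-0.108],[0,0,0,0],[0,0,0,0]]'
python3 - <<'E'
from h import *
go(559,38,84.5,0)
c=cap('wrist'); print('teal w',blobs(c,(80,60,50),(97,255,255),116))
E
```

```text
clock: 32.05
ee_pos: [668.2, 56.4, 84.5]
tool_rot: [3.142, -0.001, -0.006]
wrist_force: [0.8, -0.5, 0.3]
opening: 43.1
gripper_force: 31.0
shift now [-1.091e+02  1.910e+01 -1.000e-01] turn -0.006 shift after turn [-109.2   18.4   -0. ]
teal w [(611, -3, 9, 9, 5.4), (653, -6, 27, 9, 89.3), (668, 57, 81, 44, -0.4)]
```

```bash
python3 -m jog '[[-19,4,0,0],[-25,4,0,0],[-25,4,0,0],[-25,4,0,0],[-15,2.5,0,0],[0,0,20,0],[0,0,20,0],[0,0,20,0],[0,0,20,0],[0,0,0,0]]' | egrep 'ee_pos|wrist'; python3 -m jog '[[0,0,3,0],[0,0,2,0],[0,0,1,0],[0,0,0,0],[0,0,0,0]]' | egrep 'ee_pos|wrist|opening'
```

```text
ee_pos: [555.8, 38.6, 0.9]
wrist_force: [0.0, -0.1, -0.3]
ee_pos: [559.3, 38.4, -1.8]
wrist_force: [0.5, 0.3, -0.7]
opening: 42.7
```

```bash
python3 -m jog '[[0,0,1,0],[0,0,0,0]]' | egrep 'ee_pos|wrist|opening'; python3 -m jog '[[0,0,0.8,0],[0,0,0,0]]' | egrep 'ee_pos|wrist|opening'
```

```text
ee_pos: [558.8, 38.4, -3.4]
wrist_force: [-0.7, -0.0, 0.3]
opening: 42.7
ee_pos: [559.4, 38.4, -3.6]
wrist_force: [-1.6, 0.4, 4.0]
opening: 43.2
```

```bash
python3 -m jog '[[0,0,0,0],[0,0,0,0],[0,0,0,0]]' 0.26 | egrep 'opening|wrist'; python3 -m jog '[[0,0,-20,0],[0,0,-30,0],[0,0,-30,0],[0,0,-40,0],[-20,0,-30,-0.14],[-20,0,-30,-0.14],[0,0,0,-0.14],[0,0,0,-0.14],[0,0,0,-0.14],[0,0,0,-0.14]]'|egrep ee_pos;  python3 -m jog '[[0,0,0,-0.14],[0,0,0,-0.14],[0,0,0,-0.14],[0,0,0,-0.14],[0,0,0,-0.14],[0,0,0,0],[0,0,0,0]]' -0.44
python3 - <<'E'
from h import *
c=cap('wrist'); print('teal w28',blobs(c,(80,60,50),(97,255,255),28))
a=bright(rect(c,420,700,-120,120,44,2))
cv2.imwrite('pics/g7.png',a[:,:,::-1])
go(439,2,60,1.56)
E
```

```text
wrist_force: [-0.8, -0.4, -0.4]
opening: 53.4
ee_pos: [518.7, 35.8, 175.7]
clock: 36.0
ee_pos: [518.8, 35.8, 175.6]
tool_rot: [-3.141, -0.0, 1.533]
wrist_force: [-1.0, -0.1, -0.6]
opening: 24.0
gripper_force: 0.0
teal w28 [(560, -46, 79, 45, -0.5), (559, 39, 79, 44, -0.1)]
shift now [-36.7 -78.5 115.7] turn -0.027 shift after turn [-34.6 -79.5 115.6]
```

View pics/g7.png

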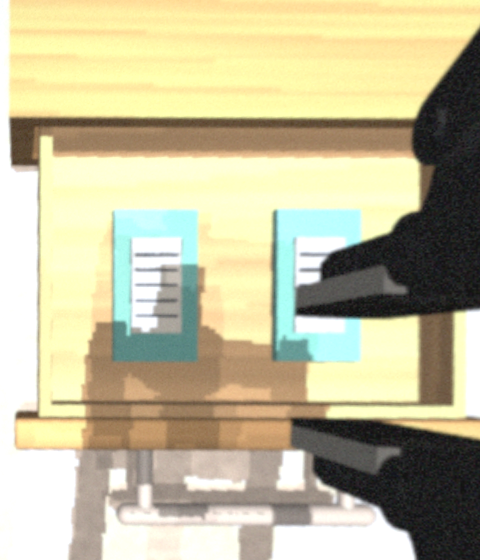

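Both slides lie flat, face up and side by side at px (155,285) and (317,285). Next I grip the handle at x≈441 and shut the drawer.

```bash
python3 -m jog '[[-12,-26,25,-0.027],[-12,-26,30,0],[-11,-26,30,0],[0,0,30,0],[0,0,0,0],[0,0,0,0]]'|egrep 'ee_pos|tool|wrist|open'; python3 -c "
from h import *
go(441,2,-1,1.56)"
```

```text
ee_pos: [440.8, 2.1, 61.2]
tool_rot: [-3.142, -0.0, 1.562]
wrist_force: [0.4, 0.8, 0.5]
opening: 24.3
shift now [-0.1  0.2 62.2] turn 0.002 shift after turn [-0.1  0.2 62.2]
```

```bash
python3 -m jog '[[0,0,20,0],[0,0,20,0],[0,0,16,0],[0,0,6,0],[0,0,0,0]]'|egrep 'ee_pos|wrist'; python3 -m jog '[[0,0,0,0],[0,0,0,0],[0,0,0,0],[0,0,0,0],[0,0,0,0]]' -1 40
```

```text
ee_pos: [441.8, 2.0, -0.4]
wrist_force: [0.6, -0.8, 0.1]
clock: 37.65
ee_pos: [442.2, 1.9, 0.2]
tool_rot: [3.138, 0.0, 1.563]
wrist_force: [-0.3, 1.2, 6.3]
opening: 9.1
gripper_force: 39.4
```

```bash
python3 -m jog '[[0,2,0,0],[0,4,0,0],[0,6,0,0],[0,8,0,0],[0,10,0,0],[0,10,0,0],[0,10,0,0],[0,10,0,0],[0,10,0,0],[0,10,0,0]]'|egrep 'ee_pos|wrist'; python3 -m jog '[[0,10,0,0],[0,10,0,0],[0,10,0,0],[0,8,0,0],[0,6,0,0],[0,4,0,0],[0,3,0,0],[0,2,0,0],[0,0,0,0],[0,0,0,0]]'
```

```text
ee_pos: [521.7, 1.7, 0.2]
wrist_force: [-1.9, 2.1, 7.6]
clock: 39.65
ee_pos: [575.0, 1.5, 0.3]
tool_rot: [3.138, -0.001, 1.563]
wrist_force: [0.3, 1.8, 5.4]
opening: 9.2
gripper_force: 39.3
```

```bash
python3 -m jog '[[0,2,0,0],[0,2,0,0],[0,1,0,0],[0,0,0,0],[0,0,0,0]]'|egrep 'ee_pos|wrist'; python3 -m jog '[[0,1,0,0],[0,1,0,0],[0,1,0,0],[0,0,0,0],[0,0,0,0]]'|egrep 'ee_pos|wrist'
```

```text
ee_pos: [579.6, 1.5, 0.2]
wrist_force: [-0.3, 2.1, 5.5]
ee_pos: [580.2, 1.5, 0.2]
wrist_force: [-6.6, 1.4, 11.3]
```

```bash
python3 -m jog '[[0,1,0,0],[0,1,0,0],[0,0,0,0],[0,0,0,0]]'|egrep 'ee_pos|wrist'
```

```text
ee_pos: [580.0, 1.5, 0.2]
wrist_force: [-10.8, 2.1, 16.0]
```

```bash
python3 -m jog '[[0,0,0,0],[0,0,0,0],[0,0,0,0],[0,0,0,0]]' -0.5 |egrep 'ee_pos|wrist'; python3 -m jog '[[0,-3,-10,0],[0,0,-30,0],[0,0,-40,0],[0,0,-40,0],[0,0,-40,0],[0,0,0,0],[0,0,0,0]]' 0
python3 - <<'E'
from h import *
c=cap('top')
cv2.imwrite('pics/h8.png',bright(c['image'][100:350,110:460])[:,:,::-1])
B=lambda l:[b for b in l if 350<b[0]<700 and b[1]<-100]
print('blue',B(blobs(c,(105,120,40),(125,255,255),34))); print('red',B(blobs(c,(0,150,60),(6,255,255),34)))
for t in('tube_red1','tube_blue1'):
    r=finder.recognise('top',t); print(t,[(round(d['score'],2),np.round(d['point'])) for d in r])
c=cap('side'); print('blue',B(blobs(c,(105,120,40),(125,255,255),34))); print('red',B(blobs(c,(0,150,60),(6,255,255),34)))
c=cap('wrist'); cv2.imwrite('pics/h9.png',bright(rect(c,540,680,-100,100,57,3))[:,:,::-1])
E
```

```text
ee_pos: [583.4, 0.9, -1.5]
wrist_force: [0.2, -0.0, -0.1]
clock: 42.15
ee_pos: [581.5, 0.8, 161.0]
tool_rot: [3.138, 0.001, 1.563]
wrist_force: [0.0, -0.9, -0.6]
opening: 42.7
gripper_force: 0.0
blue [(454, -273, 30, 21, 0.2), (526, -272, 33, 22, -5.1)]
red [(456, -315, 30, 21, 0.1), (587, -321, 31, 24, 0.6)]
tube_red1 [(0.92, array([ 591., -356.,   34.])), (0.67, array([ 748., -199.,   74.])), (0.19, array([ 531., -294.,    2.]))]
tube_blue1 [(0.79, array([ 523., -245.,   38.])), (0.71, array([ 461., -242.,   31.]))]
blue [(453, -270, 33, 24, -1.2), (527, -269, 33, 23, -1.4)]
red [(456, -312, 32, 22, -3.5), (588, -318, 33, 23, 3.0)]
```

View pics/h8.png

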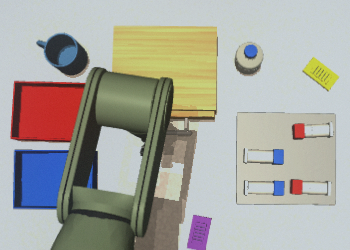

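The drawer is shut, and the tubes are unmoved. Blue tubes are at crop px (264,156) and (264,187), red at (313,130) and (311,187). First is blue1, centre (454,-238).

```bash
python3 -m jog '[[-30,-16,0,0],[-30,-16,0,0],[-30,-16,10,0],[-30,-16,20,0],[-30,-16,20,0],[-30,-16,20,0],[-30,-16,20,0],[-29,-15,0,0],[0,0,0,0],[0,0,0,0]]' 0.1
python3 - <<'E'
from h import *
go(454,-238,-16,1.57)
c=cap('wrist')
B=lambda l:[b for b in l if 350<b[0]<700 and b[1]<-100]
print('blue',B(blobs(c,(105,120,40),(125,255,255),36))); print('red',B(blobs(c,(0,150,60),(6,255,255),36)))
print([(round(d['score'],2),np.round(d['point'])) for t in('tube_red1','tube_blue1') for d in finder.recognise('wrist',t)])
E
```

```text
clock: 43.4
ee_pos: [450.8, -237.0, 67.9]
tool_rot: [-3.14, -0.002, 1.561]
wrist_force: [0.3, 0.7, -0.4]
opening: 46.8
gripper_force: 0.0
shift now [-1.1  3.3 83.9] turn -0.009 shift after turn [-1.   3.2 83.9]
blue [(454, -268, 35, 33, 89.4), (524, -266, 42, 36, -2.3)]
red [(586, -304, 61, 18, -37.1), (457, -307, 41, 33, 87.6)]
[(0.81, array([ 593., -308.,   29.])), (0.75, array([ 455., -310.,   35.])), (0.95, array([ 524., -233.,   39.])), (0.81, array([ 455., -236.,   37.]))]
```

```bash
python3 -m jog '[[0,3,20,0],[0,0,25,0],[0,0,25,0],[0,0,14,0],[0,0,0,0],[0,0,0,0]]' | egrep 'ee_pos|wrist'; python3 -m jog '[[0,0,0,0],[0,0,0,0],[0,0,0,0],[0,0,0,0],[0,0,0,0]]' -1 40 | egrep 'ee_pos|wrist|open|grip'; python3 -m jog '[[0,0,-20,0],[0,0,-40,0],[0,0,-40,0],[0,0,-40,0],[0,0,0,0]]' | egrep 'ee_pos|wrist|open|grip'
```

```text
ee_pos: [455.1, -236.8, -14.8]
wrist_force: [-0.3, -0.6, 0.3]
ee_pos: [456.0, -237.9, -13.6]
wrist_force: [0.6, 0.8, 6.0]
opening: 27.4
gripper_force: 40.0
ee_pos: [458.7, -240.2, 131.6]
wrist_force: [1.2, -0.7, -0.2]
opening: 27.9
gripper_force: 39.6
```

```bash
python3 -m jog '[[30,1,0,0],[38,1,0,0],[40,1,0,0],[40,1,0,0],[40,1,0,0],[40,1,0,0],[40,1,0,0],[40,1,0,0],[40,1,0,0],[40,1,0,0]]' | egrep 'ee_pos'; python3 -m jog '[[38,1,0,0],[30,0,0,0],[0,0,0,-0.145],[0,0,0,-0.145],[0,0,0,-0.145],[0,0,0,-0.145],[0,0,0,-0.145],[0,0,0,-0.145],[0,0,0,-0.145],[0,0,0,-0.145]]' | egrep 'ee_pos'; python3 -m jog '[[0,0,0,-0.145],[0,0,0,-0.145],[0,0,0,-0.12],[0,0,0,0],[0,0,0,0]]' ; python3 -c "
from h import *
go(470,217,-10,3.14)"
```

```text
ee_pos: [466.7, 152.3, 123.9]
ee_pos: [468.3, 218.5, 123.6]
clock: 47.65
ee_pos: [468.6, 218.6, 124.0]
tool_rot: [-3.141, -0.001, 3.13]
wrist_force: [-0.3, 0.1, -0.4]
opening: 27.5
gripper_force: 39.6
shift now [ -1.6  -1.6 134. ] turn -0.01 shift after turn [ -1.4  -1.6 134. ]
```

```bash
python3 -m jog '[[0,0,25,0],[0,0,35,0],[0,0,35,0],[0,0,25,0],[0,0,13,0],[0,0,0,0],[0,0,0,0]]' | egrep 'ee_pos|wrist|open'; python3 -m jog '[[0,0,0,0],[0,0,0,0],[0,0,0,0]]' 0 | egrep 'ee_pos|wrist|open'; python3 -m jog '[[0,0,-20,0],[0,0,-40,0],[0,0,-40,0],[0,0,-20,0],[0,0,0,0.15],[0,0,0,0.15],[0,0,0,0.15],[0,0,0,0.15],[0,0,0,0.15],[0,0,0,0.15]]' | egrep 'ee_pos|wrist|open';python3 -m jog '[[0,0,0,0.15],[0,0,0,0.15],[0,0,0,0.15],[0,0,0,0.15],[0,0,0,0.07],[0,0,0,0],[0,0,0,0]]'
python3 - <<'E'
from h import *
go(526,-237,60,1.56)
c=cap('top')
B=lambda l:[b for b in l if 350<b[0]<700]
print('blue',B(blobs(c,(105,120,40),(125,255,255),34))); print('red',B(blobs(c,(0,150,60),(6,255,255),34)))
print([(round(d['score'],2),np.round(d['point'])) for t in('tube_red1','tube_blue1') for d in finder.recognise('top',t)])
c=cap('side')
print('blue',B(blobs(c,(105,120,40),(125,255,255),34))); print('red',B(blobs(c,(0,150,60),(6,255,255),34)))
E
```

```text
ee_pos: [470.0, 219.1, -7.5]
wrist_force: [0.4, 0.5, -1.0]
opening: 27.7
ee_pos: [470.3, 219.2, -7.0]
wrist_force: [-0.5, 0.5, -1.1]
opening: 42.9
ee_pos: [469.3, 219.0, 112.4]
wrist_force: [0.2, 0.4, -0.2]
opening: 42.6
clock: 50.35
ee_pos: [469.3, 218.9, 112.1]
tool_rot: [3.141, -0.0, 1.564]
wrist_force: [1.1, -0.2, -0.2]
opening: 42.6
gripper_force: 0.0
shift now [-455.6   59.7   52.1] turn 0.004 shift after turn [-455.3   61.7   52.1]
blue [(469, 213, 136, 103, 0.9), (526, -272, 33, 22, -5.1)]
red [(456, -315, 30, 21, 0.1), (587, -321, 32, 22, 4.5), (630, 266, 191, 138, 88.4)]
[(0.68, array([ 591., -357.,   34.])), (0.68, array([ 528., -242.,   35.])), (0.58, array([ 459., -350.,   39.])), (0.33, array([616.,  -6.,  57.])), (0.92, array([ 529., -242.,   35.])), (0.72, array([475., 214.,  36.]))]
blue [(527, -269, 33, 23, -1.0), (468, 257, 201, 138, -89.5)]
red [(456, -313, 33, 23, -1.8), (588, -318, 32, 23, 4.2), (632, 253, 241, 140, 88.7), (461, 1192, 280, 174, 87.1)]
```

```bash
python3 -m jog '[[-32,4,0,0],[-40,5,0,0],[-40,5,0,0],[-40,5,0,0],[-40,5,0,0],[-40,5,0,0],[-40,5,0,0],[-40,6,0,0],[-40,6,0,0],[-40,6,0,0]]' 0.1| egrep 'ee_pos'; python3 -m jog '[[-38,5,0,0],[-26,3,0,0],[0,0,25,0],[0,0,25,0],[0,0,0,0],[0,0,0,0],[0,0,0,0]]' | egrep 'ee_pos';python3 - <<'E'
from h import *
go(526.5,-237,-15,1.57)
c=cap('wrist')
B=lambda l:[b for b in l if 350<b[0]<700 and b[1]<-100]
print('blue',B(blobs(c,(105,120,40),(125,255,255),36)))
E
```

```text
ee_pos: [518.0, -175.2, 111.9]
ee_pos: [526.6, -238.0, 63.3]
shift now [ 1.1 -0.3 78.3] turn -0.007 shift after turn [ 1.  -0.1 78.3]
blue [(527, -266, 35, 33, 88.0)]
```

```bash
python3 -m jog '[[0,0,20,0],[0,0,25,0],[0,0,20,0],[0,0,13,0],[0,0,0,0],[0,0,0,0]]' | egrep 'ee_pos|wrist'; python3 -m jog '[[0,0,0,0],[0,0,0,0],[0,0,0,0],[0,0,0,0],[0,0,0,0]]' -1 40 | egrep 'ee_pos|wrist|open|grip'; python3 -m jog '[[0,0,-20,0],[0,0,-40,0],[0,0,-40,0],[0,0,-40,0],[0,0,0,0]]' | egrep 'ee_pos|wrist|open|grip'
```

```text
ee_pos: [526.3, -238.0, -15.3]
wrist_force: [0.1, 0.6, 0.5]
ee_pos: [527.1, -238.5, -14.4]
wrist_force: [0.1, 0.5, 6.7]
opening: 27.4
gripper_force: 39.8
ee_pos: [530.0, -240.4, 131.2]
wrist_force: [1.1, -0.8, 0.3]
opening: 27.9
gripper_force: 39.5
```

```bash
python3 -m jog '[[30,-4,0,0],[38,-4,0,0],[40,-4,0,0],[40,-4,0,0],[40,-4,0,0],[40,-4,0,0],[40,-4,0,0],[40,-4,0,0],[40,-4,0,0],[40,-4,0,0]]' | egrep 'ee_pos'; python3 -m jog '[[40,-4,0,0],[40,-4,0,0],[40,-4,0,0],[30,-4,0,0],[0,0,0,-0.145],[0,0,0,-0.145],[0,0,0,-0.145],[0,0,0,-0.145],[0,0,0,-0.145],[0,0,0,-0.145]]' | egrep 'ee_pos'; python3 -m jog '[[0,0,0,-0.145],[0,0,0,-0.145],[0,0,0,-0.145],[0,0,0,-0.145],[0,0,0,-0.12],[0,0,0,0],[0,0,0,0]]' ; python3 -c "
from h import *
go(470,301,-9,3.14)"
```

```text
ee_pos: [487.4, 152.2, 122.9]
ee_pos: [472.9, 300.5, 122.6]
clock: 56.6
ee_pos: [473.3, 300.6, 123.0]
tool_rot: [-3.141, -0.001, 3.13]
wrist_force: [-0.4, -0.7, -1.6]
opening: 27.5
gripper_force: 39.5
shift now [  3.1   0.5 132. ] turn -0.01 shift after turn [  3.3   0.4 132. ]
```

```bash
python3 -m jog '[[3,0,25,0],[0,0,35,0],[0,0,35,0],[0,0,25,0],[0,0,12,0],[0,0,0,0],[0,0,0,0]]' | egrep 'ee_pos|wrist|open'; python3 -m jog '[[0,0,0,0],[0,0,0,0],[0,0,0,0]]' 0 | egrep 'ee_pos|wrist|open'; python3 -m jog '[[0,0,-20,0],[0,0,-40,0],[0,0,-40,0],[0,0,-20,0],[0,0,0,0.15],[0,0,0,0.15],[0,0,0,0.15],[0,0,0,0.15],[0,0,0,0.15],[0,0,0,0.15]]' | egrep 'ee_pos|wrist|open';python3 -m jog '[[0,0,0,0.15],[0,0,0,0.15],[0,0,0,0.15],[0,0,0,0.15],[0,0,0,0.07],[0,0,0,0],[0,0,0,0]]'
python3 - <<'E'
from h import *
go(456,-348,112,1.56)
c=cap('top')
B=lambda l:[b for b in l if 350<b[0]<700]
print('blue',B(blobs(c,(105,120,40),(125,255,255),34))); print('red',B(blobs(c,(0,150,60),(6,255,255),34)))
print([(round(d['score'],2),np.round(d['point'])) for t in('tube_red1','tube_blue1') for d in finder.recognise('top',t)])
c=cap('side')
print('blue',B(blobs(c,(105,120,40),(125,255,255),34))); print('red',B(blobs(c,(0,150,60),(6,255,255),34)))
E
```

```text
ee_pos: [471.7, 301.3, -7.4]
wrist_force: [-0.2, -0.1, -0.2]
opening: 27.8
ee_pos: [471.8, 301.4, -6.9]
wrist_force: [0.2, 1.1, 0.4]
opening: 42.5
ee_pos: [471.0, 300.9, 112.4]
wrist_force: [0.4, -1.4, 0.1]
opening: 42.7
clock: 59.3
ee_pos: [470.9, 301.0, 112.2]
tool_rot: [3.141, -0.0, 1.564]
wrist_force: [0.6, -0.1, -0.9]
opening: 42.7
gripper_force: 0.0
shift now [-649.   -10.7   -0. ] turn 0.004 shift after turn [-6.491e+02 -7.900e+00  2.000e-01]
blue [(468, 257, 190, 136, -89.5)]
red [(456, -315, 30, 21, 0.1), (587, -321, 32, 22, 4.5), (630, 266, 190, 138, 88.4)]
[(0.93, array([ 592., -357.,   36.])), (0.64, array([ 458., -346.,   41.])), (0.4, array([630., 269.,   5.])), (0.79, array([478., 214.,  35.])), (0.76, array([478., 294.,  36.]))]
blue [(411, 240, 132, 30, -85.6), (512, 215, 146, 82, 56.5)]
red [(456, -312, 32, 22, -3.4), (588, -318, 32, 23, 3.0), (616, 261, 244, 137, -77.7), (450, 1197, 287, 158, 84.7)]
```

```bash
python3 -m jog '[[-33,-1,0,0],[-44,-1,0,0],[-44,-1,0,0],[-44,-1,0,0],[-44,-1,0,0],[-44,-1,0,0],[-44,-1,0,0],[-44,-1,0,0],[-44,-1,0,0],[-44,-1,0,0]]' 0.1| egrep 'ee_pos'; python3 -m jog '[[-44,-1,0,0],[-44,0,0,0],[-44,0,0,0],[-44,0,0,0],[-44,0,25,0],[0,0,25,0],[0,0,0,0],[0,0,0,0],[0,0,0,0]]' | egrep 'ee_pos';python3 - <<'E'
from h import *
go(456,-347,-15,1.57)
c=cap('wrist')
B=lambda l:[b for b in l if 350<b[0]<700 and b[1]<-100]
print('red',B(blobs(c,(0,150,60),(6,255,255),36)))
print([(round(d['score'],2),np.round(d['point'])) for t in('tube_red1',) for d in finder.recognise('wrist',t)])
E
```

```text
ee_pos: [457.2, -129.9, 112.1]
ee_pos: [455.5, -347.2, 63.4]
shift now [ 0.3  0.4 78.4] turn -0.006 shift after turn [ 0.2  0.5 78.4]
red [(582, -319, 46, 29, 2.7), (457, -313, 33, 27, -2.1)]
[(0.71, array([ 585., -344.,   38.])), (0.66, array([ 454., -341.,   36.]))]
```

```bash
python3 -m jog '[[0,1,20,0],[0,0,25,0],[0,0,20,0],[0,0,13,0],[0,0,0,0],[0,0,0,0]]' | egrep 'ee_pos|wrist'; python3 -m jog '[[0,0,0,0],[0,0,0,0],[0,0,0,0],[0,0,0,0],[0,0,0,0]]' -1 40 | egrep 'ee_pos|wrist|open|grip'; python3 -m jog '[[0,0,-20,0],[0,0,-40,0],[0,0,-40,0],[0,0,-40,0],[0,0,0,0]]' | egrep 'ee_pos|wrist|open|grip'
```

```text
ee_pos: [456.3, -347.8, -15.1]
wrist_force: [0.1, 0.5, 1.1]
ee_pos: [456.9, -348.7, -14.1]
wrist_force: [-0.3, 0.4, 5.8]
opening: 27.7
gripper_force: 39.9
ee_pos: [459.4, -351.3, 131.5]
wrist_force: [1.0, -1.1, 0.2]
opening: 27.5
gripper_force: 39.5
```

```bash
python3 -m jog '[[30,9,0,0],[40,12,0,0],[40,12,0,0],[40,12,0,0],[40,12,0,0],[40,12,0,0],[40,12,0,0],[40,12,0,0],[40,12,0,0],[40,12,0,0]]' | egrep 'ee_pos'; python3 -m jog '[[40,12,0,0],[40,12,0,0],[40,12,0,0],[40,12,0,0],[23,10,0,0],[0,0,0,-0.145],[0,0,0,-0.145],[0,0,0,-0.145],[0,0,0,-0.145],[0,0,0,-0.145]]' | egrep 'ee_pos'; python3 -m jog '[[0,0,0,-0.145],[0,0,0,-0.145],[0,0,0,-0.145],[0,0,0,-0.145],[0,0,0,-0.145],[0,0,0,-0.12],[0,0,0,0],[0,0,0,0]]' ; python3 -c "
from h import *
go(631,226,-9,3.14)"
```

```text
ee_pos: [575.2, 43.3, 123.0]
ee_pos: [634.2, 223.9, 122.5]
clock: 65.9
ee_pos: [634.6, 223.9, 123.1]
tool_rot: [-3.141, -0.002, 3.13]
wrist_force: [-0.1, 0.0, -0.7]
opening: 27.5
gripper_force: 39.5
shift now [  3.4   2.1 132.1] turn -0.01 shift after turn [  3.6   2.1 132.1]
```

```bash
python3 -m jog '[[3,2,25,0],[0,0,35,0],[0,0,35,0],[0,0,25,0],[0,0,12,0],[0,0,0,0],[0,0,0,0]]' | egrep 'ee_pos|wrist|open'; python3 -m jog '[[0,0,0,0],[0,0,0,0],[0,0,0,0]]' 0 | egrep 'ee_pos|wrist|open'; python3 -m jog '[[0,0,-20,0],[0,0,-40,0],[0,0,-40,0],[0,0,-20,0],[0,0,0,0.15],[0,0,0,0.15],[0,0,0,0.15],[0,0,0,0.15],[0,0,0,0.15],[0,0,0,0.15]]' | egrep 'ee_pos|wrist|open';python3 -m jog '[[0,0,0,0.15],[0,0,0,0.15],[0,0,0,0.15],[0,0,0,0.15],[0,0,0,0.07],[0,0,0,0],[0,0,0,0]]'
python3 - <<'E'
from h import *
go(590,-353,112,1.60)
c=cap('top')
B=lambda l:[b for b in l if 350<b[0]<700]
print('red',B(blobs(c,(0,150,60),(6,255,255),34)))
print([(round(d['score'],2),np.round(d['point'])) for t in('tube_red1','tube_blue1') for d in finder.recognise('top',t)])
c=cap('side')
print('red',B(blobs(c,(0,150,60),(6,255,255),34)))
E
```

```text
ee_pos: [633.2, 226.3, -6.9]
wrist_force: [0.0, 0.1, -0.4]
opening: 27.8
ee_pos: [633.4, 226.4, -6.3]
wrist_force: [0.8, -0.1, -0.4]
opening: 42.9
ee_pos: [632.4, 226.2, 112.8]
wrist_force: [-0.1, -0.1, 0.9]
opening: 42.7
clock: 68.6
ee_pos: [632.4, 226.2, 112.6]
tool_rot: [3.141, -0.0, 1.564]
wrist_force: [0.2, 0.9, -0.7]
opening: 42.6
gripper_force: 0.0
shift now [-5.794e+02 -3.860e+01  5.000e-01] turn -0.036 shift after turn [-577.7  -59.3    0.6]
red [(587, -321, 32, 22, 4.5), (629, 230, 138, 117, -1.9)]
[(0.83, array([631., 220.,  38.])), (0.61, array([ 592., -354.,   34.])), (0.76, array([457., 229.,  33.])), (0.7, array([452., 290.,  32.]))]
red [(588, -318, 32, 23, 2.5), (632, 253, 241, 139, 88.3), (466, 1197, 291, 173, 90.0)]
```

```bash
python3 -m jog '[[-33,-3,0,0],[-42,-3,0,0],[-42,-3,0,0],[-42,-3,0,0],[-42,-3,0,0],[-42,-3,0,0],[-42,-3,0,0],[-42,-3,0,0],[-42,-3,0,0],[-42,-3,0,0]]' 0.1| egrep 'ee_pos'; python3 -m jog '[[-42,-3,0,0],[-42,-3,0,0],[-42,-3,0,0],[-42,0,25,-0.06],[0,0,25,0],[0,0,0,0],[0,0,0,0],[0,0,0,0]]' | egrep 'ee_pos';python3 - <<'E'
from h import *
go(590,-353,-15,1.62)
c=cap('wrist')
B=lambda l:[b for b in l if 350<b[0]<700 and b[1]<-100]
print('red',B(blobs(c,(0,150,60),(6,255,255),36)))
print([(round(d['score'],2),np.round(d['point'])) for t in('tube_red1',) for d in finder.recognise('wrist',t)])
E
```

```text
ee_pos: [598.7, -186.4, 112.3]
ee_pos: [589.7, -352.1, 63.7]
shift now [-0.8  0.1 78.7] turn 0.004 shift after turn [-0.9  0.2 78.7]
red [(588, -319, 33, 27, 4.0)]
[(0.9, array([ 595., -346.,   37.]))]
```

```bash
python3 -m jog '[[0,0,20,0],[0,0,25,0],[0,0,20,0],[0,0,13,0],[0,0,0,0],[0,0,0,0]]' | egrep 'ee_pos|wrist'; python3 -m jog '[[0,0,0,0],[0,0,0,0],[0,0,0,0],[0,0,0,0],[0,0,0,0]]' -1 40 | egrep 'ee_pos|wrist|open|grip'; python3 -m jog '[[0,0,-20,0],[0,0,-40,0],[0,0,-40,0],[0,0,-40,0],[0,0,0,0]]' | egrep 'ee_pos|wrist|open|grip'
```

```text
ee_pos: [589.4, -352.7, -14.9]
wrist_force: [0.5, -0.1, -0.2]
ee_pos: [590.1, -353.6, -13.8]
wrist_force: [-0.5, 0.4, 6.4]
opening: 27.7
gripper_force: 40.0
ee_pos: [592.8, -355.8, 132.7]
wrist_force: [1.2, -0.1, 1.3]
opening: 27.5
gripper_force: 39.5
```

```bash
python3 -m jog '[[31,4,0,0],[42,4,0,0],[42,4,0,0],[42,4,0,0],[42,4,0,0],[42,4,0,0],[42,5,0,0],[42,5,0,0],[42,5,0,0],[42,5,0,0]]' | egrep 'ee_pos'; python3 -m jog '[[42,5,0,0],[42,5,0,0],[42,5,0,0],[42,5,0,0],[42,5,0,0],[42,5,0,0],[0,0,0,-0.145],[0,0,0,-0.145],[0,0,0,-0.145],[0,0,0,-0.145]]' | egrep 'ee_pos'; python3 -m jog '[[0,0,0,-0.145],[0,0,0,-0.145],[0,0,0,-0.145],[0,0,0,-0.145],[0,0,0,-0.145],[0,0,0,-0.145],[0,0,0,-0.07],[0,0,0,0],[0,0,0,0]]' ; python3 -c "
from h import *
go(631,310,-9,3.14)"
```

```text
ee_pos: [610.4, 59.8, 123.1]
ee_pos: [627.2, 311.3, 122.6]
clock: 75.2
ee_pos: [627.6, 311.2, 123.2]
tool_rot: [-3.141, -0.001, 3.141]
wrist_force: [-0.1, 0.4, 0.0]
opening: 27.7
gripper_force: 39.5
shift now [ -3.5  -1.1 132.2] turn 0.001 shift after turn [ -3.4  -1.2 132.2]
```

Place, then retreat upward and toward the base side to get a clear final view.

```bash
python3 -m jog '[[-3,-1,25,0],[0,0,35,0],[0,0,35,0],[0,0,25,0],[0,0,12,0],[0,0,0,0],[0,0,0,0]]' | egrep 'ee_pos|wrist|open'; python3 -m jog '[[0,0,0,0],[0,0,0,0],[0,0,0,0]]' 0 | egrep 'ee_pos|wrist|open'; python3 -m jog '[[0,0,-20,0],[0,0,-40,0],[0,0,-40,0],[0,0,-40,0],[40,40,-20,0],[40,45,0,0],[40,45,0,0],[40,45,0,0],[40,45,0,0],[0,0,0,0]]' | egrep 'ee_pos|wrist|open'; python3 -m jog '[[40,-45,0,0],[40,-45,0,0],[40,-45,0,0],[40,-45,0,0],[40,-45,0,0],[0,-45,0,0],[0,-45,0,0],[0,-45,0,0],[0,-45,0,0],[0,0,0,0]]' | egrep 'ee_pos|wrist|open'
python3 - <<'E'
from h import *
c=cap('top')
for t in('tube_red1','tube_blue1','slide1'): print(t,[(round(d['score'],2),np.round(d['point'])) for d in finder.recognise('top',t)])
cv2.imwrite('pics/z1.png',cv2.resize(bright(c['image'][100:350,100:460]),None,fx=2,fy=2)[:,:,::-1])
E
```

```text
ee_pos: [632.1, 310.7, -6.8]
wrist_force: [0.6, -0.3, 0.3]
opening: 27.6
ee_pos: [632.3, 310.8, -6.2]
wrist_force: [0.4, -0.7, -0.7]
opening: 42.8
ee_pos: [459.4, 498.2, 149.6]
wrist_force: [0.1, 0.4, -0.7]
opening: 42.5
ee_pos: [299.8, 121.2, 149.2]
wrist_force: [-0.4, 0.1, -1.2]
opening: 42.8
tube_red1 [(0.91, array([634., 221.,  39.])), (0.64, array([631., 303.,  34.])), (0.49, array([ 524., -295.,    2.]))]
tube_blue1 [(0.84, array([476., 293.,  37.])), (0.65, array([456., 229.,  34.]))]
slide1 [(0.92, array([ 731., -380.,    9.])), (0.7, array([347., -94.,   5.]))]
```

View pics/z1.png

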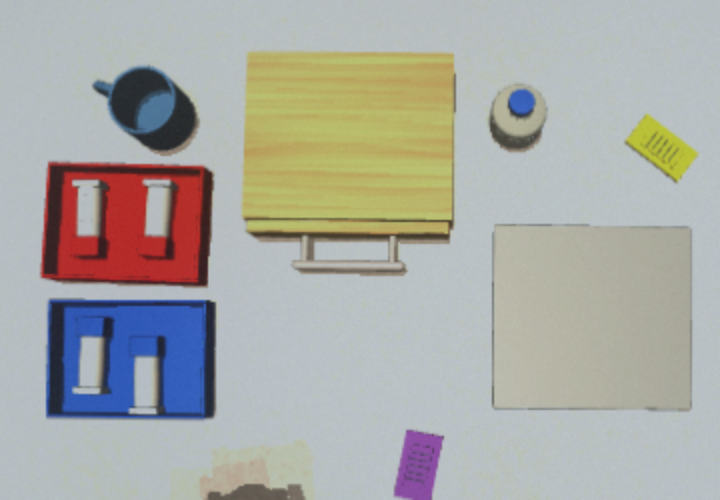

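Two reds are in the red bin (px 88,218 and 158,218) and two blues in the blue bin (px 92,355 and 146,375). The mat is empty and the bystanders are in place. One last check on the drawer seam.

Run:
```python
from h import *
c=cap('top'); print('bar',toplane(c,[[100+348/2,100+267/2]],44.5)); d=cap('side')
a=bright(rect(c,550,740,-130,130,57,1.5)); b=cv2.resize(bright(d['image'][140:260,290:460]),None,fx=2.35,fy=2.35,interpolation=cv2.INTER_CUBIC)
h=max(len(a),len(b)); f=lambda i:np.pad(i,((0,h-len(i)),(0,0),(0,0)))
cv2.imwrite('pics/z2.png',np.hstack([f(a),f(b)])[:,:,::-1])
```

```text
bar [[576.255615    -6.12447599]]
```

View pics/z2.png

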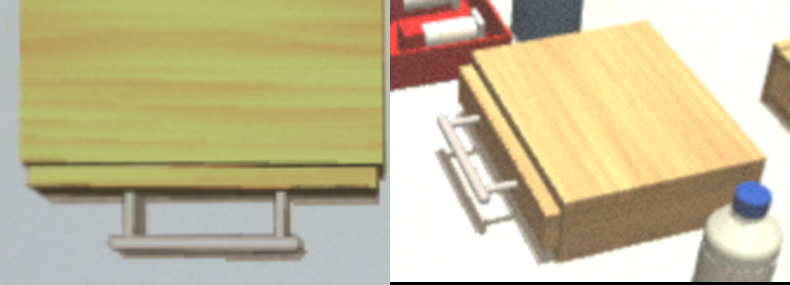

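In both views a thin dark seam shows between the drawer front and the carcass, and the bar reads x≈577 where about 583 was expected. The gripper knuckles may have hit the unit before the drawer was home. I'll push again with shut fingers against the front of the bar, which keeps the gripper well clear.

```bash
python3 -m jog '[[-30,-16,0,0],[-30,-16,0,0],[-30,-16,0,0],[-30,-16,0,0],[-30,-16,0,0],[-30,-16,0,0],[-30,-16,0,0],[-20,-14,0,0],[0,0,0,0],[0,0,0,0]]' -1 | egrep 'ee_pos|tool|open'; python3 -m jog '[[0,0,30,0],[0,0,30,0],[0,0,35,0],[0,0,30,0],[0,0,20,0],[0,0,0,0],[0,0,0,0]]' | egrep 'ee_pos|wrist|open'; python3 -m jog '[[-10,0,0,0],[-5,0,0,0],[-5,0,0,0],[-3,0,0,0],[0,0,0,0],[0,0,0,0]]' | egrep 'ee_pos|wrist|open'
```

```text
ee_pos: [529.0, 1.8, 147.9]
tool_rot: [3.141, -0.002, -3.138]
opening: 0.0
ee_pos: [528.5, 1.4, 3.9]
wrist_force: [1.0, -0.4, -0.9]
opening: 0.0
ee_pos: [552.1, 0.2, 3.7]
wrist_force: [-0.4, -0.7, 0.6]
opening: 0.1
```

```bash
python3 -m jog '[[-2,0,0,0],[-2,0,0,0],[-2,0,0,0],[0,0,0,0]]' | egrep 'ee_pos|wrist'; python3 -m jog '[[-2,0,0,0],[-2,0,0,0],[0,0,0,0]]' | egrep 'ee_pos|wrist';python3 -m jog '[[-2,0,0,0],[-1,0,0,0],[0,0,0,0]]' | egrep 'ee_pos|wrist'
```

```text
ee_pos: [558.6, 0.2, 3.8]
wrist_force: [0.0, -0.4, -0.4]
ee_pos: [562.6, 0.3, 3.8]
wrist_force: [-0.6, 0.9, -1.1]
ee_pos: [563.7, 0.3, 3.5]
wrist_force: [-5.1, -0.2, 3.9]
```

```bash
python3 -m jog '[[-2,0,0,0],[0,0,0,0],[0,0,0,0]]' | egrep 'ee_pos|wrist'; python3 -m jog '[[-2,0,0,0],[0,0,0,0],[0,0,0,0]]' | egrep 'ee_pos|wrist';python3 -m jog '[[-2,0,0,0],[0,0,0,0],[0,0,0,0]]' | egrep 'ee_pos|wrist'
```

```text
ee_pos: [563.7, 0.4, 3.4]
wrist_force: [-10.2, -1.6, 8.0]
ee_pos: [563.6, 0.4, 3.2]
wrist_force: [-14.1, -1.8, 12.2]
ee_pos: [563.5, 0.5, 3.0]
wrist_force: [-18.5, -2.3, 16.4]
```

The drawer was already against its hard stop: bar at 580, which is 438 + 142. It holds at 18 N without moving. Retreating and handing in.

```bash
python3 -m jog '[[15,0,0,0],[30,0,0,0],[30,0,-20,0],[30,0,-40,0],[0,0,-50,0],[0,0,-40,0],[0,0,0,0],[0,0,0,0],[0,0,0,0]]' | egrep 'clock|ee_pos|wrist'
python3 - <<'E'
from h import *
c=cap('top'); 
for t in('tube_red1','tube_blue1','slide1'): print(t,[(round(d['score'],2),np.round(d['point'])) for d in finder.recognise('top',t)])
from workcell import sign_off
print(sign_off())
E
```

```text
clock: 83.6
ee_pos: [465.5, 0.3, 152.7]
wrist_force: [-0.7, -0.1, 0.0]
tube_red1 [(0.92, array([633., 303.,  33.])), (0.75, array([634., 222.,  40.])), (0.37, array([ 528., -295.,    4.]))]
tube_blue1 [(0.89, array([475., 293.,  35.])), (0.71, array([455., 231.,  35.]))]
slide1 [(0.93, array([346., -90.,   4.])), (0.88, array([ 732., -381.,   10.]))]
the job is handed in; nothing more can be done
None
```

The job is handed in at about 84 s: both slides were laid flat, face up and side by side in the drawer before it was shut to its stop, the two red and two blue tubes are in their matching bins, and the mug, bottle, stapler and look-alikes were not touched.

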